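Put pressed dishes in the drying cabinet and set its vent

ROBOT

A 7-joint arm with a two-finger parallel gripper is mounted at the origin on the work surface. World frame = base frame: x ahead of the robot, y to its left, z up, the work surface at z = 0. Lengths are in mm, angles in rad, forces in N, time in s.
With the tool pointing down it reaches from about 425 to 875 mm from the base axis. Payload 8.4 kg.
Tool frame: the origin (TCP) lies between the finger pads; the fingertips stand 17 mm ahead of it and the grasp point (between the pads) lies 2 mm behind it; z points along the fingers, y is the direction in which the jaws open and shut (so a half turn about z gives the same grasp; the last joint's range is limited). The gripper opens to 85 mm and grips with 20 to 120 N. Pads are 22 mm wide; open, the fingers measure 114 mm over their backs; the gripper's body (76 mm by 85 mm) begins 54 mm behind the grasp point. The pads swing forward as they close: fully open they stand 13 mm farther back than shut.
Start: joints at [-1.325, 0.333, 0.04, 1.465, -0.013, 1.343, -0.059], TCP at [219.706, 611.714, 248.308] pointing down, gripper open.
Joint ranges: [-2.58, 2.58], [-0.38, 2.09], [-1.3, 1.39], [0.25, 2.4], [-1.5, 4.64], [0.08, 2.09], [-2.65, 2.65]. Speed limits (rad/s): [2.22, 2.22, 2.79, 2.79, 3.14, 3.14, 3.14].

INTERFACE

Orientations are given as a 3x3 rotation matrix whose columns are the frame's x, y, z axes.
In Python, from cell import telemetry, snapshot, robot gives the robot as it stands.
- The arm moves only by the tool servo_tool, never from a script. Its argument "moves" is a list that holds one entry, the list of rows, each a list of 7 numbers: the shift along the tool's x, y, z in cm, then the turn, a rotation vector about the tool's x, y, z in rad, then the gripper command: -1 is shut, 1 is fully open, values between are in proportion. A call has 1 to 20 rows; each row is the pose to reach, as a shift and turn from the pose measured when the call began, along the tool's axes at that moment; what a row does not reach only later rows make up. A row lasts 1/8 s, in which the tool goes at most 62.5 mm and 10.7 degrees, less where a joint would pass 70% of its speed; a pose out of reach is approached as far as the arm can. A call with a gripper value outside its range is refused whole. The fingers move at their own pace and stop on an object; the grip force is fixed at half the most. Time passes only in rows, so rows that repeat a pose let the fingers close. It gives the time, the measured TCP pose, the force and the opening at its end, in the units of the state.
- telemetry.state(): the state, without advancing time (a new reading comes with each control period).
- snapshot(name): name is "scene" or "side" or "wrist"; returns a dict with "pixels" (420x560x3 uint8, red, green, blue), "depth" (420x560 float32, mm along the optical axis (not along the pixel's ray), 0 where there is no reading), "vertical_fov" (degrees; the focal length in pixels is half the picture's height over the tangent of half this angle, whatever the lens; pixels are square), "cx", "cy" (the principal point, pixels), "cam_to_world" (4x4, takes a point from camera to world coordinates). Camera axes: x right, y up, looking along -z (the intrinsics and any distortion apply to the point x, -y, -z); pixel columns grow to the right and rows downward; lengths in mm; the calibration is good to about 2 mm. A picture is of the moment at which its call begins.
- robot.hand_in(): hands the job in, once; it reports no verdict.
The state is a dict: "time": time; "q": joint angles; "qd": joint speeds; "tau": joint torques, N m; "eef_pos": TCP position; "eef_rot": TCP orientation; "force": force on the tool from outside, world axes, zero at the start; "ft_torque": the same for the moment, N m; "width": finger opening in mm.
Only numpy, scipy, OpenCV 4.12 (cv2) and the standard library are available. Lean on these libraries where they do the work, as an engineer would, in place of code of your own. Each camera call takes 0.05 s, during which the arm holds its last target.

TASK

Pull open the drying cabinet's drawer, move every clay dish from the press's catch tray into it so that each stands flat on its base on the drawer's floor, and push the drawer fully shut. Only then raise the stiff vent lid on top of the cabinet to 45 degrees and leave it standing there; leave the bowl, the jar and the board alone.

Things in the scene. Friction and masses are not known exactly. Their poses are not given: they have to be found in the camera images.
- drawer (a joint): sliding drawer of the drying cabinet, m: 0 shut (front panel flush with the cabinet's front), grows as it is pulled out, stop at 0.17; about 3 N friction. Front panel 398 mm wide, 73 mm high, 12 mm thick, white; its top edge is 95 mm above the table. Inside: 390 mm wide, 234 mm front to back, steel floor 30 mm above the table, side walls 35 mm above that floor
- vent_lid (a joint): stiff-hinged aluminium vent lid on the cabinet's top, 140 mm deep, 300 mm wide, 10 mm thick; rad: 0 lying shut on the cabinet's top, grows as its front edge is raised, stop at 1.5; it stays where it is left (about 6 N at the handle to move it)
- drawer_handle (a point): middle of the drawer's handle, a dark steel round bar 12 mm thick and 130 mm long, along the cabinet's y, 45 mm in front of the panel, 82 mm above the table. Its axes are those of the cabinet
- drawer_floor (a point): point on the drawer's inner floor at half its width, 70 mm behind the inner face of the front panel; moves with the drawer. x points to the drawer's back (the inside runs from x = -70 to +164 mm), y across (-195 to +195 mm), z up
- lid_handle (a point): middle of the vent lid's handle, a black round bar 12 mm thick and 120 mm long, parallel to the hinge, 35 mm above the lid's upper face, 120 mm in front of the hinge; moves with the lid
- lid_hinge (a point): middle of the vent lid's hinge line, which runs along the cabinet's y, 116 mm above the table
- cabinet: fixed grey benchtop drying cabinet, 280 (x) x 440 (y) x 115 mm high, origin under its centre; its front (drawer) faces its -x; the drawer slides out along -x
- tray: fixed aluminium catch tray, 300 (x) x 220 (y) mm, floor 4 mm thick, rim 14 mm above the table, origin under the tray's centre. The green dish press it belongs to stands beside it at its +y side: table from y = +145 mm, 50 mm high, x from -20 to +140 mm; column and head up to 360 mm high from y = +180 mm on
- dish0: rectangular pale clay dish, open on top, 90 (x) x 54 (y) x 32 (z) mm, walls and floor 8 mm thick, 0.16 kg; origin at the centre of its underside, z up. Starts in the catch tray; may be absent
- dish1: rectangular pale clay dish, open on top, 90 (x) x 54 (y) x 32 (z) mm, walls and floor 8 mm thick, 0.16 kg; origin at the centre of its underside, z up. Starts in the catch tray; may be absent
- dish2: rectangular pale clay dish, open on top, 90 (x) x 54 (y) x 32 (z) mm, walls and floor 8 mm thick, 0.16 kg; origin at the centre of its underside, z up. Starts in the catch tray; may be absent
- dish3: rectangular pale clay dish, open on top, 90 (x) x 54 (y) x 32 (z) mm, walls and floor 8 mm thick, 0.16 kg; origin at the centre of its underside, z up. Starts in the catch tray; may be absent
- bowl: bystander: blue round bowl, 120 mm wide, 55 mm high, origin at the centre of its underside
- jar: bystander: grey jar with white cap, 84 mm wide, 110 mm high, origin at the centre of its underside
- bat: bystander: plywood board 140 x 140 x 15 mm lying flat, origin at the centre of its underside
There are look-alikes about, which are no part of the job. Leave any blue, orange or purple look-alike of the dish3 alone.

How it is judged:
By the outcome, as a careful person would: the job done as asked, in the order asked, and still so for the second after the job is handed in, with the robot touching nothing.
Of dish0, dish1, dish2, dish3 only 3 to 4 are there at a start; the rules pass over those that are not, and their reading is None.
At some moment in a run one of dish0, dish1, dish2, dish3 may be knocked a few centimetres aside while the robot is not near it.
Once in a run the grip may slacken for a moment while it holds something.
It also fails if it takes over 200 s, if anything falls off the work surface, if the arm or the gripper's body presses on something with over 40 N, if the wrist force passes 120 N, or if a joint passes its speed limit or range.

## Working session

There is one attempt and no reset: what is moved stays moved. The work goes in short steps, Python scripts to look and compute and a tool call to move; the robot and the scene stay as the last step left them, time stands still between calls to the robot, and variables do not carry over. Pictures are saved under pics/ and viewed, and the job is handed in when it is done.

Besides the shell and the picture viewer there is one more tool, called after ">>>" as a command line: name --argument value ..., lists and objects as JSON in quotes. servo_tool: Moves the arm, as the interface text tells. Its arguments: {"type":"object","properties":{"moves":{"type":"array"}},"required":["moves"]}

```bash
ls; mkdir -p pics; cat > h.py <<'E'
import numpy as np, cv2
from cell import telemetry, snapshot, robot
def snap(n,fn=None):
    s=snapshot(n)
    if fn: cv2.imwrite('pics/'+fn,cv2.cvtColor(s['pixels'],cv2.COLOR_RGB2BGR))
    return s
def cloud(s):
    d=s['depth'];H,W=d.shape
    f=H/2/np.tan(np.radians(s['vertical_fov'])/2)
    u,v=np.meshgrid(np.arange(W),np.arange(H))
    P=np.stack([(u-s['cx'])/f*d,-(v-s['cy'])/f*d,-d,np.ones_like(d)],-1)
    return (P@np.array(s['cam_to_world']).T)[...,:3]
E
python3 - <<'E'
from h import *
for n in('scene','side','wrist'):
    s=snap(n,n+'0.png'); print(n,{k:v for k,v in s.items() if k not in('pixels','depth')})
print(telemetry.state())
E
```

```text
pics
scene {'vertical_fov': 55.56593876275454, 'cx': 278.94001787026696, 'cy': 211.30676587007432, 'cam_to_world': array([[-7.42673781e-01, -5.60558449e-01,  3.66346667e-01,
         1.10739885e+03],
       [ 6.69560551e-01, -6.12487744e-01,  4.20175477e-01,
         7.32467164e+02],
       [-1.11500703e-02,  5.57344586e-01,  8.30206413e-01,
         1.43478786e+03],
       [ 0.00000000e+00,  0.00000000e+00,  0.00000000e+00,
         1.00000000e+00]])}
side {'vertical_fov': 48.102656316769796, 'cx': 284.60061176827446, 'cy': 206.6618046804397, 'cam_to_world': array([[ 9.94474851e-01,  8.51721104e-02, -6.13635237e-02,
         4.27636963e+02],
       [-1.04765383e-01,  7.68329791e-01, -6.31421845e-01,
        -9.80150507e+02],
       [-6.63210781e-03,  6.34361919e-01,  7.73007743e-01,
         1.39336081e+03],
       [ 0.00000000e+00,  0.00000000e+00,  0.00000000e+00,
         1.00000000e+00]])}
wrist {'vertical_fov': 67.8756253280889, 'cx': 285.8485099820906, 'cy': 207.07124799120422, 'cam_to_world': array([[ 3.37214963e-01, -8.98616970e-01, -2.80666368e-01,
         1.48551466e+02],
[... 340 characters left out ...]
01341409,
        1.34329933, -0.05850477]), 'qd': array([ 0.00029267, -0.00132612, -0.00130025, -0.00411978,  0.00081633,
       -0.00034141,  0.00040814]), 'tau': array([ 2.66311748e-03, -6.59041214e+01,  1.36717625e+00, -4.05870152e+01,
        1.67838880e-02,  9.68915352e-03,  5.33609057e-05]), 'eef_pos': array([219.60208372, 611.42022238, 247.61562998]), 'eef_rot': array([[-9.41137276e-01,  3.38024406e-01, -3.60113240e-04],
       [ 3.38024589e-01,  9.41136484e-01, -1.22307350e-03],
       [-7.45129850e-05, -1.27280719e-03, -9.99999187e-01]]), 'force': array([-0.15854799, -0.71137227,  0.60274362]), 'ft_torque': array([-0.03239894, -0.02162619, -0.01321008]), 'width': 85.22235214569255}
```

View pics/scene0.png

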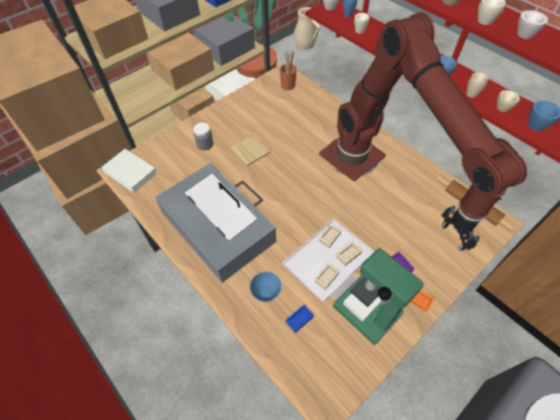

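View pics/side0.png

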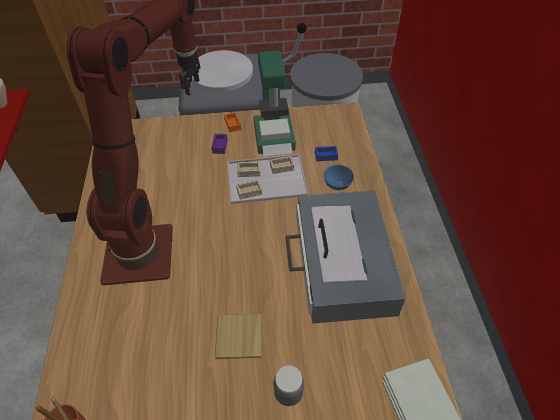

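View pics/wrist0.png

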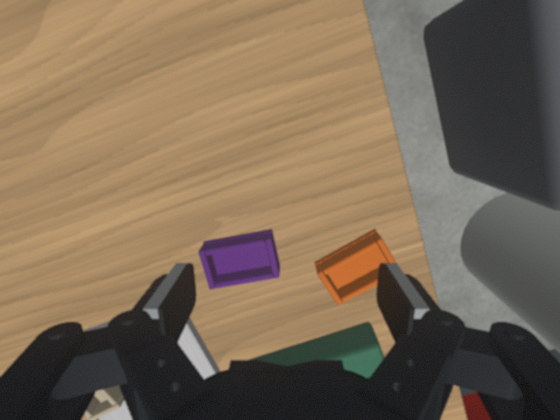

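Scene view: three pale dishes in the tray (about (330,236), (348,254), (326,276)), with the cabinet at (215,220) and its handle facing the robot. Next I'll measure them.

```bash
python3 - <<'E'
from h import *
A=[]
for n in('scene','side'):
    s=snap(n); P=cloud(s); np.savez('/tmp/%s.npz'%n,P=P,px=s['pixels'])
    x,y,z=P[...,0],P[...,1],P[...,2]
    m=(z>108)&(z<122)&(x>350)&(x<1000)&(y>-450)&(y<400)
    lab=cv2.connectedComponentsWithStats(m.astype(np.uint8))
    for i in range(1,lab[0]):
        if lab[2][i,4]>300:
            q=P[lab[1]==i]; r=cv2.minAreaRect(q[:,:2].astype(np.float32)); print(n,'top',lab[2][i],r,np.median(q[:,2]))
            print(cv2.boxPoints(r).round(1).tolist())
    m=(z>120)&(z<180)&(x>350)&(x<1000)&(y>-350)&(y<150)
    q=P[m]; 
    if len(q): print('handle?',len(q),cv2.minAreaRect(q[:,:2].astype(np.float32)),q.mean(0),q.max(0))
    # drawer handle
    m=(z>60)&(z<100)&(x>350)&(x<640)&(y>-350)&(y<150)
    q=P[m]; print('dh',len(q),q.mean(0),q.min(0),q.max(0))
    hsv=cv2.cvtColor(s['pixels'],cv2.COLOR_RGB2HSV)
    # dishes: z 14..60 in tray region
    m=(z>24)&(z<60)&(x>300)&(x<720)&(y>60)&(y<450)
    lab=cv2.connectedComponentsWithStats(m.astype(np.uint8))
    for i in range(1,lab[0]):
        if lab[2][i,4]>40:
            q=P[lab[1]==i]; r=cv2.minAreaRect(q[:,:2].astype(np.float32)); print(n,'obj',lab[2][i],np.round(r[0],1),np.round(r[1],1),r[2],q[:,2].min().round(1),q[:,2].max().round(1),s['pixels'][lab[1]==i].mean(0).round())
            
    im=cv2.cvtColor(s['pixels'],cv2.COLOR_RGB2BGR)
    c=im[200:360,230:430] if n=='scene' else im[100:220,200:360]
    cv2.imwrite('pics/%s_tray.png'%n,cv2.resize(c,None,fx=4 if n!='scene' else 3.5,fy=4 if n!='scene' else 3.5,interpolation=cv2.INTER_CUBIC))
E
```

```text
scene top [ 154  163  122  108 4145] ((720.6470947265625, -112.70797729492188), (447.0088806152344, 282.48126220703125), 88.90448760986328) 115.44893384504667
[[575.2000122070312, -333.5], [857.5999755859375, -338.8999938964844], [866.0999755859375, 108.0999984741211], [583.7000122070312, 113.5]]
handle? 2579 ((722.9006958007812, -108.89181518554688), (436.7027587890625, 275.53778076171875), 89.09371948242188) [ 697.05233882 -105.56494383  131.20899189] [863.59781345 109.89283549 179.50712293]
dh 194 [561.50729218 -38.77233825  85.60532799] [ 519.51266153 -183.61512757   60.23571756] [639.3869264  111.70531951  99.92947158]
scene obj [318 223  23  23 155] [411.2 245. ] [93.  54.4] 10.483990669250488 24.1 44.3 [204. 189. 167.]
scene obj [250 235  26  23 120] [652.2 107.8] [  6.7 132.2] 88.2117919921875 24.3 59.9 [73. 76. 77.]
scene obj [336 241  26  24 171] [415.7 353.3] [55.3 92.4] 86.13768768310547 24.2 44.4 [201. 186. 164.]
scene obj [314 263  25  25 168] [550.9 362.7] [92.5 55. ] 6.147888660430908 24.2 43.9 [206. 191. 169.]
scene obj [266 272  15  15 101] [710.8 244.8] [78.6 17.7]
[... 821 characters left out ...]
] [ 516.85618566 -333.10593564   60.03175675] [638.71432179  96.0545963   99.95043493]
side obj [262 144  30  12 207] [535.3 432.1] [120.2  35.4] 0.12442289292812347 24.1 55.8 [151. 147. 151.]
side obj [315 147   8  11  50] [705.5 411.9] [61.6 26.4] 87.289794921875 24.6 40.7 [ 44.  56. 108.]
side obj [270 156  24  15 184] [547.3 362.3] [90.5 61.3] 6.28834867477417 24.0 46.4 [120. 109.  94.]
side obj [237 161  23  13 183] [411.7 352.7] [63.1 89.6] 88.32022857666016 24.4 44.6 [120. 109.  94.]
side obj [323 168   8  19  55] [709.3 248.7] [85.7 20.9] 89.71720123291016 25.2 58.9 [ 64.  82. 102.]
side obj [236 180  26  17 197] [406.6 244.6] [89.4 65.5] 10.703621864318848 24.0 45.8 [126. 114.  98.]
```

View pics/scene_tray.png

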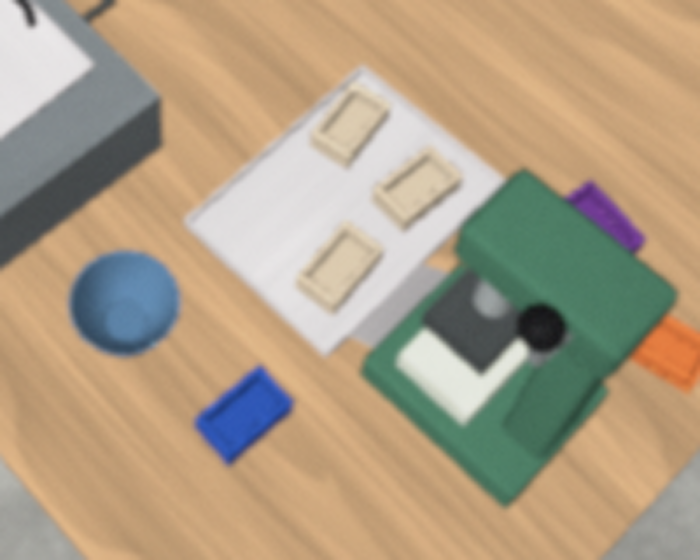

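View pics/side_tray.png

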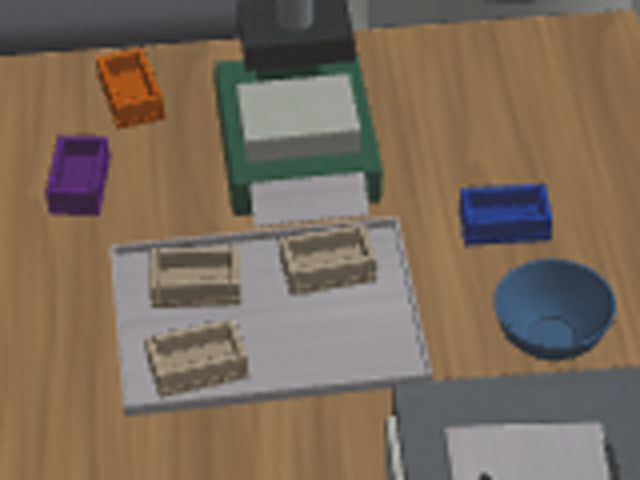

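Three dishes are present: about (409,245), (413,353) and (549,362). The cabinet centre is about (719,-112), yawed about -1.1°. I'll write a helper that expresses target poses in tool axes.

```bash
cat >> h.py <<'E'
from scipy.spatial.transform import Rotation as Ro
def Rt(jaw_deg,tilt_deg=0):
    """tool down, jaw (y) axis along world angle jaw_deg; tilt about the world axis perp to jaw... (about tool x)"""
    a=np.radians(jaw_deg); y=np.array([np.cos(a),np.sin(a),0]); z=np.array([0,0,-1.]); x=np.cross(y,z)
    R=np.column_stack([x,y,z])
    return R@Ro.from_rotvec([np.radians(tilt_deg),0,0]).as_matrix()
def go(*tg):
    """tg: list of (pos,R) ; print shift cm & rotvec from present pose"""
    s=telemetry.state(); p=s['eef_pos'];R=s['eef_rot']
    print('now',p.round(1),'jaw',np.degrees(np.arctan2(R[1,1],R[0,1])).round(2),'w',round(s['width'],1),'F',s['force'].round(1),'t',round(s['time'],2))
    for q,Q in tg:
        d=R.T@(np.array(q)-p)/10; r=Ro.from_matrix(R.T@Q).as_rotvec()
        print(d.round(2).tolist(), r.round(3).tolist(), 'rows>=',int(np.ceil(max(np.linalg.norm(d)/6.25,np.degrees(np.linalg.norm(r))/10.7))))
def yaw(): 
    R=telemetry.state()['eef_rot']; return np.degrees(np.arctan2(R[1,1],R[0,1]))
E
python3 - <<'E'
from h import *
go(([470,-110,270],Rt(-1.1)))
for n in('scene','side'):
    d=np.load('/tmp/%s.npz'%n);P=d['P'];px=d['px'].astype(int)
    dark=(px.max(-1)<45)
    x,y,z=P[...,0],P[...,1],P[...,2]
    for nm,m in(('lidh',dark&(z>130)&(z<200)&(x>580)&(x<900)&(y>-300)&(y<80)),('drawh',dark&(z>50)&(z<110)&(x>490)&(x<560)&(y>-300)&(y<80)),
      ('lid',(px.min(-1)>(150 if n=='scene' else 120))&(z>100)&(z<150)&(x>590)&(x<900)&(y>-320)&(y<110)),
      ('panel',(px.min(-1)>120)&(z>20)&(z<105)&(x>540)&(x<590)&(y>-320)&(y<110))):
        q=P[m]
        if len(q)>5: 
            r=cv2.minAreaRect(q[:,:2].astype(np.float32)); print(n,nm,len(q),np.median(q,0).round(1),np.round(r[0],1),np.round(r[1],1),round(r[2],2))
    m=(np.abs(z-9)<12)&(px.min(-1)>(150 if n=='scene' else 110))&(px.max(-1)-px.min(-1)<25)&(x>300)&(x<720)&(y>120)&(y<450)
    r=cv2.minAreaRect(P[m][:,:2].astype(np.float32));print('tray',m.sum(),r)
E
```

```text
now [219.7 611.5 247.9] jaw 70.24 w 85.3 F [0.9 0.2 1. ] t 0.25
[-47.95, -59.44, -2.16] [-0.001, 0.001, 1.245] rows>= 13
scene lid 2150 [690.7 -96.9 130.9] [ 680.5 -120.1] [320.4 152.8] 89.38
scene panel 12 [574.5 -11.8  95. ] [571.1 -74.9] [200.    3.4] 86.97
tray 2721 ((502.66387939453125, 308.93603515625), (352.292724609375, 228.75747680664062), 3.9192256927490234)
side lidh 102 [ 634.9 -122.8  174.9] [ 634.7 -114.7] [125.3   9.6] 88.73
side lid 2907 [ 686.3 -129.2  131.6] [ 684.9 -111.1] [303.7 140.7] 89.19
side panel 210 [ 573.1 -126.2   95.9] [ 573.3 -111.5] [394.1   7.3] 88.99
tray 1854 ((479.47857666015625, 315.94024658203125), (298.3636779785156, 242.60977172851562), 1.5077619552612305)
```

>>> servo_tool --moves '[[[-5,-6,-0.3,0,0,0.125,0],[-10,-12,-0.5,0,0,0.25,0],[-15,-18,-0.7,0,0,0.37,0],[-20,-24,-1,0,0,0.5,0],[-24,-30,-1.2,0,0,0.62,0],[-28,-35,-1.3,0,0,0.75,0],[-32,-40,-1.5,0,0,0.87,0],[-36,-45,-1.7,0,0,1.0,0],[-40,-50,-1.9,0,0,1.1,0],[-44,-55,-2,0,0,1.2,0],[-48,-59.4,-2.2,0,0,1.245,0],[-48,-59.4,-2.2,0,0,1.245,0],[-48,-59.4,-2.2,0,0,1.245,0],[-48,-59.4,-2.2,0,0,1.245,0]]]'

```text
time: 2.0
eef_pos: [470.6, -110.7, 270.3]
eef_rot: [[0.022, 1.0, -0.0], [1.0, -0.022, -0.001], [-0.001, -0.0, -1.0]]
force: [0.2, 1.1, 0.4]
width: 42.6
```

```bash
python3 - <<'E'
from h import *
s=snap('wrist','w1.png'); P=cloud(s); np.savez('/tmp/w1.npz',P=P,px=s['pixels'])
go(([530,-110,250],Rt(-1.1)))
E
```

```text
now [ 470.4 -109.4  270.2] jaw -1.12 w 42.6 F [-0.2  0.2  0.4] t 2.05
[0.06, 5.96, 2.02] [-0.001, 0.001, -0.0] rows>= 2
```

View pics/w1.png

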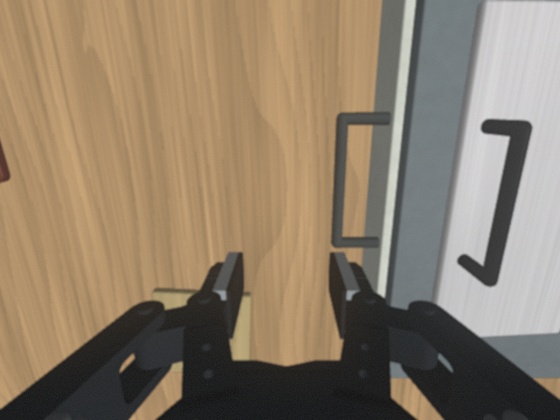

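Wrist view: the drawer handle bar runs from (342,118) to (338,242), the white panel edge is near column 395, and the lid handle runs from (521,128) to (490,280).

```bash
python3 - <<'E'
from h import *
d=np.load('/tmp/w1.npz');P=d['P'];px=d['px'].astype(int);x,y,z=[P[...,i] for i in range(3)]
r,c=np.mgrid[:420,:560]
for nm,m in (('bar',(c>330)&(c<350)&(r>125)&(r<235)&(px.max(-1)<90)&(z>60)&(z<105)),
 ('panel',(px.min(-1)>150)&(c>370)&(c<418)&(r<300)&(z>80)&(z<110)),
 ('lidbar',(px.max(-1)<60)&(c>470)&(c<530)&(r>120)&(r<285)&(z>140)&(z<195)),
 ('lid',(px.min(-1)>130)&(c>445)&(r<330)&(z>110)&(z<145))):
    q=P[m];R=cv2.minAreaRect(q[:,:2].astype(np.float32)); print(nm,len(q),np.median(q,0).round(1),np.round(R[0],1),np.round(R[1],1),round(R[2],2),'zmax',np.percentile(q[:,2],[5,50,95]).round(1))
E
```

```text
bar 1030 [ 524.7 -100.7   88. ] [ 525.  -105.9] [112.4   9.7] 89.13 zmax [85.9 88.  89.5]
panel 2716 [576.4 -61.   95.6] [575.9 -90.7] [286.    9.2] 88.97 zmax [94.4 95.6 97.2]
lidbar 774 [ 632.2 -121.2  171. ] [ 634. -108.] [126.3   8.6] 89.52 zmax [146.  171.  175.1]
lid 28785 [661.4 -92.9 132.9] [ 661.4 -113.6] [116.5 317.4] 12.05 zmax [128.8 132.9 135.9]
```

```bash
python3 - <<'E'
from h import *
go(([524.5,-135,160],Rt(-1.1)),([524.5,-135,80],Rt(-1.1)))
E
```

```text
now [ 470.4 -109.4  270.2] jaw -1.12 w 42.6 F [-0.2  0.2  0.4] t 2.05
[-2.44, 5.46, 11.02] [-0.001, 0.001, -0.0] rows>= 3
[-2.44, 5.47, 19.02] [-0.001, 0.001, -0.0] rows>= 4
```

>>> servo_tool --moves '[[[-1.2,2.7,4,0,0,0,0],[-2.4,5.4,8,0,0,0,0],[-2.44,5.46,11,0,0,0,0],[-2.44,5.46,13,0,0,0,0],[-2.44,5.46,15,0,0,0,0],[-2.44,5.46,17,0,0,0,0],[-2.44,5.46,19,0,0,0,0],[-2.44,5.46,19,0,0,0,0],[-2.44,5.46,19,0,0,0,-1],[-2.44,5.46,19,0,0,0,-1],[-2.44,5.46,19,0,0,0,-1],[-2.44,5.46,19,0,0,0,-1],[-2.44,5.46,19,0,0,0,-1]]]'

```text
time: 3.68
eef_pos: [525.1, -135.2, 81.1]
eef_rot: [[0.02, 1.0, 0.001], [1.0, -0.02, -0.001], [-0.001, 0.001, -1.0]]
force: [-1.3, -0.0, 6.1]
width: 10.2
```

>>> servo_tool --moves '[[[0,-1,0,0,0,0,-1],[0,-2.5,0,0,0,0,-1],[0,-4,0,0,0,0,-1],[0,-5.5,0,0,0,0,-1],[0,-7,0,0,0,0,-1],[0,-8.5,0,0,0,0,-1],[0,-10,0,0,0,0,-1],[0,-11,0,0,0,0,-1],[0,-12,0,0,0,0,-1],[0,-12.5,0,0,0,0,-1],[0,-12.5,0,0,0,0,-1]]]'

```text
time: 5.05
eef_pos: [399.5, -132.9, 81.0]
eef_rot: [[0.02, 1.0, -0.0], [1.0, -0.02, -0.0], [-0.0, -0.0, -1.0]]
force: [-2.4, -2.9, 6.2]
width: 9.9
```

```bash
python3 - <<'E'
from h import *
go(([390,-135,80],Rt(-1.1))); print(telemetry.state()['q'].round(3))
E
```

```text
now [ 399.5 -132.9   81. ] jaw -1.13 w 9.9 F [-2.4 -2.9  6.2] t 5.05
[-0.23, -0.94, 0.1] [-0.0, 0.0, -0.0] rows>= 1
[-0.709  0.012  0.95   2.221 -0.012  0.914  0.229]
```

>>> servo_tool --moves '[[[0,-1,0,0,0,0,-1],[0,-2,0,0,0,0,-1],[0,-2.5,0,0,0,0,-1],[0,-2.5,0,0,0,0,-1]]]'

```text
time: 5.55
eef_pos: [374.0, -132.4, 81.0]
eef_rot: [[0.02, 1.0, -0.001], [1.0, -0.02, 0.0], [0.0, -0.001, -1.0]]
force: [-2.5, -2.4, 5.5]
width: 9.6
```

```bash
python3 - <<'E'
from h import *
go(([390,-135,80],Rt(-1.1))); print(telemetry.state()['q'].round(3))
E
```

```text
now [ 374.  -132.4   81. ] jaw -1.13 w 9.6 F [-2.5 -2.4  5.5] t 5.55
[-0.23, 1.6, 0.1] [-0.001, -0.0, -0.0] rows>= 1
[-0.708 -0.082  0.931  2.27   0.082  0.923  0.151]
```

Drawer is open about 151 mm. Now I'll release the handle, lift, and look at the tray from above.

>>> servo_tool --moves '[[[0,0,0,0,0,0,0],[0,0,0,0,0,0,0],[0,0,0,0,0,0,0],[0,0,-3,0,0,0,0],[0,0,-7,0,0,0,0],[0,0,-12,0,0,0,0],[0,0,-15,0,0,0,0],[0,0,-15,0,0,0,0]]]'

```text
time: 6.55
eef_pos: [375.4, -132.5, 232.8]
eef_rot: [[0.02, 1.0, 0.003], [1.0, -0.02, 0.001], [0.001, 0.003, -1.0]]
force: [0.5, -0.5, 1.0]
width: 42.4
```

```bash
python3 - <<'E'
from h import *
go(([470,80,300],Rt(40)),([430,300,330],Rt(90)))
E
```

```text
now [ 375.4 -132.5  232.8] jaw -1.13 w 42.4 F [ 0.5 -0.5  1. ] t 6.55
[21.44, 9.06, -6.67] [0.003, -0.0, -0.718] rows>= 4
[43.36, 4.64, -9.66] [0.003, 0.001, -1.59] rows>= 9
```

>>> servo_tool --moves '[[[4,2,-1.3,0,0,-0.14,0.8],[9,4,-3,0,0,-0.3,0.8],[13,6,-4.5,0,0,-0.45,0.8],[18,8,-6,0,0,-0.6,0.8],[22,9,-6.7,0,0,-0.75,0.8],[27,8.5,-7.5,0,0,-0.93,0.8],[32,7.5,-8,0,0,-1.1,0.8],[37,6.3,-9,0,0,-1.25,0.8],[41,5.2,-9.4,0,0,-1.42,0.8],[43.4,4.6,-9.6,0,0,-1.59,0.8],[43.4,4.6,-9.6,0,0,-1.59,0.8],[43.4,4.6,-9.6,0,0,-1.59,0.8]]]'

```text
time: 8.05
eef_pos: [429.9, 299.4, 328.5]
eef_rot: [[-1.0, 0.004, 0.002], [0.004, 1.0, -0.001], [-0.002, -0.001, -1.0]]
force: [1.3, -0.3, -0.2]
width: 76.9
```

```bash
cat >> h.py <<'E'
def dishes(fn,region=(330,650,190,420),z0=20,z1=52):
    s=snap('wrist',fn); P=cloud(s); px=s['pixels'].astype(int)
    x,y,z=P[...,0],P[...,1],P[...,2]
    a,b,c,d=region
    hsv=cv2.cvtColor(s['pixels'],cv2.COLOR_RGB2HSV)
    clay=(hsv[...,0]>8)&(hsv[...,0]<30)&(hsv[...,1]>25)&(hsv[...,1]<110)&(hsv[...,2]>110)
    m=(z>z0)&(z<z1)&(x>a)&(x<b)&(y>c)&(y<d)&clay
    n,l,st,_=cv2.connectedComponentsWithStats(m.astype(np.uint8))
    for i in range(1,n):
        if st[i,4]>150:
            q=P[l==i]; top=q[q[:,2]>np.percentile(q[:,2],95)-6]
            r=cv2.minAreaRect(top[:,:2].astype(np.float32)); w,h=r[1]; ang=r[2] if w>h else r[2]-90
            print('dish',st[i,:4].tolist(),st[i,4],'c',np.round(r[0],1),'size',np.round(r[1],1),'long axis deg',round(ang,1),'ztop',np.percentile(q[:,2],95).round(1))
    return s,P
E
python3 - <<'E'
from h import *
s,P=dishes('w2.png'); go()
E
```

```text
dish [218, 115, 54, 73] 1207 c [409.4 245.9] size [89.1 53.1] long axis deg 10.6 ztop 37.8
dish [304, 120, 46, 70] 1144 c [414.1 354. ] size [54.  89.2] long axis deg -3.3 ztop 37.7
dish [309, 216, 41, 61] 896 c [549.4 363.7] size [89.8 53.6] long axis deg 7.0 ztop 37.6
now [430.1 299.1 328.8] jaw 89.76 w 77.1 F [ 0.1 -0.1 -0.7] t 8.1
```

View pics/w2.png

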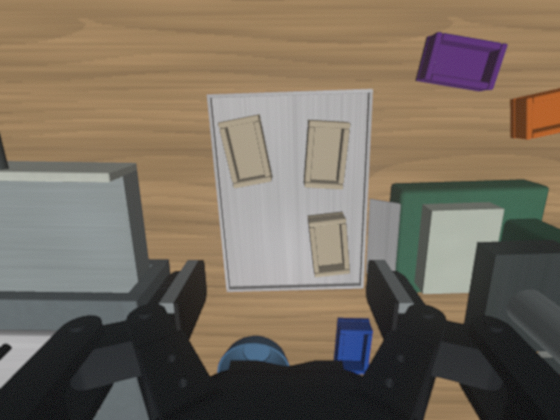

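The wrist view shows three dishes at (245,150), (327,153) and (329,243), all upright. I'm taking dish A at (409,246) first.

```bash
python3 - <<'E'
from h import *
R=Rt(100.6);go(([409.4,245.9,110],R),([409.4,245.9,26],R))
E
```

```text
now [430.1 299.1 328.8] jaw 89.76 w 77.1 F [ 0.1 -0.1 -0.7] t 8.1
[2.09, -5.33, 21.87] [-0.0, 0.002, -0.189] rows>= 4
[2.11, -5.33, 30.27] [-0.0, 0.002, -0.189] rows>= 5
```

>>> servo_tool --moves '[[[0.6,-1.4,5.5,0,0,-0.1,0.6],[1.1,-2.8,11,0,0,-0.19,0.6],[1.6,-4,16.5,0,0,-0.19,0.6],[2.1,-5.33,21,0,0,-0.19,0.6],[2.1,-5.33,24,0,0,-0.19,0.6],[2.1,-5.33,27,0,0,-0.19,0.6],[2.1,-5.33,29,0,0,-0.19,0.6],[2.1,-5.33,30.3,0,0,-0.19,0.6],[2.1,-5.33,30.3,0,0,-0.19,0.6],[2.1,-5.33,30.3,0,0,-0.19,-1],[2.1,-5.33,30.3,0,0,-0.19,-1],[2.1,-5.33,30.3,0,0,-0.19,-1],[2.1,-5.33,30.3,0,0,-0.19,-1],[2.1,-5.33,28,0,0,-0.19,-1],[2.1,-5.33,24,0,0,-0.19,-1],[2.1,-5.33,19,0,0,-0.19,-1],[2.1,-5.33,16,0,0,-0.19,-1],[2.1,-5.33,16,0,0,-0.19,-1]]]'

```text
time: 10.35
eef_pos: [410.3, 246.9, 171.1]
eef_rot: [[-0.983, -0.185, 0.005], [-0.185, 0.983, 0.004], [-0.006, 0.003, -1.0]]
force: [-0.3, -0.5, -2.0]
width: 52.9
```

```bash
python3 - <<'E'
from h import *
snap('wrist','w3.png')
# drawer frame: yaw -1.1; inner face x at y=-107: 431.5
R=Rt(88.9)
go(([440,130,210],R),([487,-30,200],R),([489,3,170],R),([489,3,60],R))
E
```

```text
now [409.4 246.3 169.4] jaw 100.66 w 52.9 F [-0.5 -0.7 -1.5] t 10.4
[-0.87, -11.99, -4.07] [0.002, 0.003, 0.205] rows>= 3
[-2.53, -28.59, -3.09] [0.002, 0.003, 0.205] rows>= 5
[-3.32, -25.39, -0.08] [0.002, 0.003, 0.205] rows>= 5
[-3.28, -25.4, 10.92] [0.002, 0.003, 0.205] rows>= 5
```

View pics/w3.png

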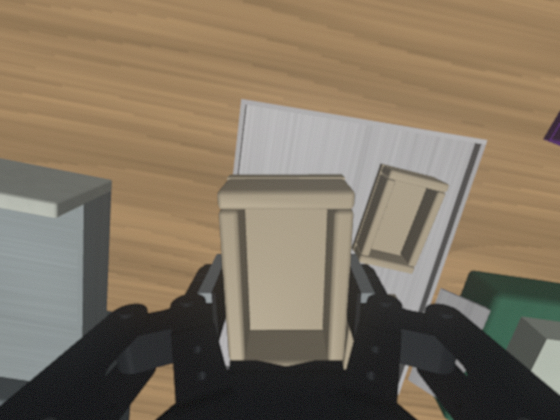

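>>> servo_tool --moves '[[[-0.3,-4,-1,0,0,0.07,-1],[-0.6,-8,-2,0,0,0.14,-1],[-0.9,-12,-2,0,0,0.205,-1],[-1.7,-16,-2,0,0,0.205,-1],[-2.5,-20,-1,0,0,0.205,-1],[-3.1,-24,0,0,0,0.205,-1],[-3.35,-25.2,0,0,0,0.205,-1],[-3.35,-25.2,3,0,0,0.205,-1],[-3.35,-25.2,6,0,0,0.205,-1],[-3.35,-25.2,9,0,0,0.205,-1],[-3.35,-25.2,10.7,0,0,0.205,-1],[-3.35,-25.2,11.2,0,0,0.205,-1],[-3.35,-25.2,11.4,0,0,0.205,-1],[-3.35,-25.2,11.4,0,0,0.205,-1]]]'

```text
time: 12.15
eef_pos: [489.8, 5.2, 55.8]
eef_rot: [[-1.0, 0.019, 0.004], [0.019, 1.0, 0.002], [-0.004, 0.002, -1.0]]
force: [-0.2, -0.3, -0.7]
width: 52.9
```

```bash
python3 - <<'E'
from h import *
snap('wrist','w4.png'); go()
E
```

```text
now [489.9   5.2  55.9] jaw 88.92 w 52.9 F [ 0.  -0.8 -0.3] t 12.2
```

View pics/w4.png

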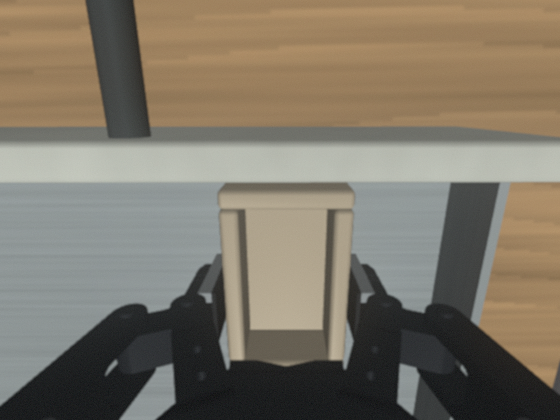

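>>> servo_tool --moves '[[[0,0,0.15,0,0,0,-1],[0,0,0.3,0,0,0,-1],[0,0,0.4,0,0,0,-1],[0,0,0.4,0,0,0,-1]]]'

```text
time: 12.7
eef_pos: [490.8, 5.3, 52.7]
eef_rot: [[-1.0, 0.019, 0.006], [0.019, 1.0, 0.003], [-0.006, 0.003, -1.0]]
force: [-1.6, 0.5, 8.9]
width: 52.8
```

Contact with the floor (9 N). Releasing and going back to the tray.

>>> servo_tool --moves '[[[0,0,0,0,0,0,0.6],[0,0,0,0,0,0,0.6],[0,0,0,0,0,0,0.6],[0,0,-2,0,0,0,0.6],[0,0,-6,0,0,0,0.6],[0,0,-11,0,0,0,0.6],[0,0,-16,0,0,0,0.6],[0,4,-21,0,0,0,0.6],[0,8,-25,0,0,0,0.6],[0,8,-25,0,0,0,0.6]]]'

```text
time: 13.95
eef_pos: [491.7, 88.3, 305.6]
eef_rot: [[-1.0, 0.013, 0.01], [0.014, 1.0, 0.005], [-0.01, 0.006, -1.0]]
force: [1.1, -0.8, -1.1]
width: 67.9
```

```bash
python3 - <<'E'
from h import *
s,P=dishes('w5.png',region=(380,660,-330,420),z0=20,z1=80); go(([430,300,280],Rt(88)))
E
```

```text
dish [473, 72, 61, 69] 1026 c [418.8 353.9] size [54.6 79.8] long axis deg -3.7 ztop 37.5
dish [191, 133, 51, 75] 3035 c [489.5   6.8] size [53.2 87.9] long axis deg -1.0 ztop 63.4
dish [467, 173, 46, 69] 1069 c [549.4 363.1] size [89.8 54.3] long axis deg 7.2 ztop 37.4
now [491.2  85.9 303.7] jaw 89.08 w 68.2 F [ 0.4 -0.3 -1.1] t 14.0
[6.48, 21.3, 2.4] [0.004, 0.007, 0.019] rows>= 4
```

View pics/w5.png

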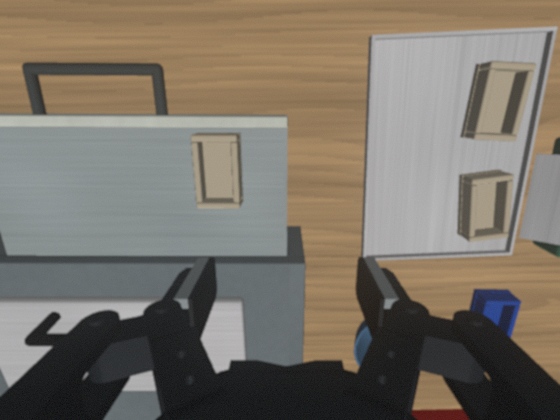

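Dish A stands flat in the drawer at (490,7), and B and C haven't moved. Now for B.

```bash
python3 - <<'E'
from h import *
R=Rt(86.6);go(([414.2,354,110],R),([414.2,354,26],R))
E
```

```text
now [491.2  85.9 303.7] jaw 89.08 w 68.2 F [ 0.4 -0.3 -1.1] t 14.0
[8.27, 26.61, 19.41] [0.004, 0.007, 0.043] rows>= 6
[8.34, 26.58, 27.81] [0.004, 0.007, 0.043] rows>= 7
```

>>> servo_tool --moves '[[[1.5,5,2,0,0,0.01,0.6],[3,10,5,0,0,0.02,0.6],[4.5,15,8,0,0,0.03,0.6],[6,20,12,0.004,0.007,0.043,0.6],[7.3,24,15,0.004,0.007,0.043,0.6],[8.3,26.6,18,0.004,0.007,0.043,0.6],[8.3,26.6,21,0.004,0.007,0.043,0.6],[8.3,26.6,24,0.004,0.007,0.043,0.6],[8.34,26.6,26.5,0.004,0.007,0.043,0.6],[8.34,26.6,27.8,0.004,0.007,0.043,0.6],[8.34,26.6,27.8,0.004,0.007,0.043,0.6],[8.34,26.6,27.8,0.004,0.007,0.043,-1],[8.34,26.6,27.8,0.004,0.007,0.043,-1],[8.34,26.6,27.8,0.004,0.007,0.043,-1],[8.34,26.6,27.8,0.004,0.007,0.043,-1],[8.34,26.6,25,0.004,0.007,0.043,-1],[8.34,26.6,20,0.004,0.007,0.043,-1],[8.34,26.6,15,0.004,0.007,0.043,-1],[8.34,26.6,13,0.004,0.007,0.043,-1],[8.34,26.6,13,0.004,0.007,0.043,-1]]]'

```text
time: 16.5
eef_pos: [413.5, 354.3, 175.5]
eef_rot: [[-0.998, 0.059, 0.002], [0.059, 0.998, 0.003], [-0.002, 0.003, -1.0]]
force: [0.4, 0.4, -2.7]
width: 53.4
```

```bash
python3 - <<'E'
from h import *
snap('wrist','w6.png')
R=Rt(88.9)
go(([450,130,200],R),([488,-105,190],R),([488,-105,55],R))
E
```

```text
now [412.8 353.8 173.9] jaw 86.63 w 53.0 F [ 0.3 -0.4 -3.1] t 16.55
[-5.03, -22.12, -2.62] [0.001, 0.0, -0.04] rows>= 4
[-10.2, -45.35, -1.63] [0.001, 0.0, -0.04] rows>= 8
[-10.2, -45.36, 11.87] [0.001, 0.0, -0.04] rows>= 8
```

View pics/w6.png

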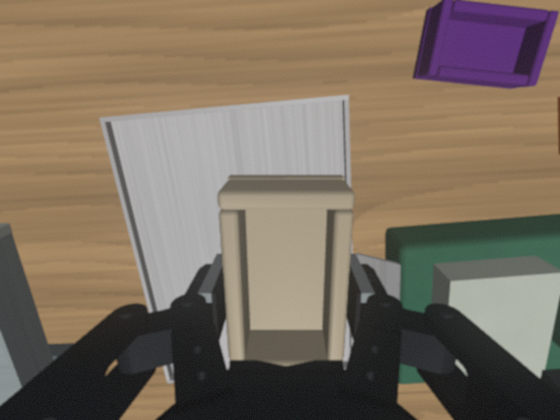

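>>> servo_tool --moves '[[[-1.2,-5,-1,0,0,-0.01,-1],[-2.5,-10.5,-2,0,0,-0.02,-1],[-3.7,-16,-2.6,0,0,-0.03,-1],[-5,-22,-2.6,0,0,-0.04,-1],[-6.2,-27.5,-2.6,0,0,-0.04,-1],[-7.5,-33,-2.2,0,0,-0.04,-1],[-8.7,-38.5,-2,0,0,-0.04,-1],[-9.8,-43,-1.6,0,0,-0.04,-1],[-10.2,-45.4,-1,0,0,-0.04,-1],[-10.2,-45.4,2,0,0,-0.04,-1],[-10.2,-45.4,5.5,0,0,-0.04,-1],[-10.2,-45.4,8.5,0,0,-0.04,-1],[-10.2,-45.4,10.8,0,0,-0.04,-1],[-10.2,-45.4,11.6,0,0,-0.04,-1],[-10.2,-45.4,11.9,0,0,-0.04,-1],[-10.2,-45.4,11.9,0,0,-0.04,-1]]]'

```text
time: 18.55
eef_pos: [488.3, -105.4, 55.1]
eef_rot: [[-1.0, 0.019, 0.001], [0.019, 1.0, 0.001], [-0.001, 0.001, -1.0]]
force: [0.1, -0.0, -1.6]
width: 52.9
```

```bash
python3 - <<'E'
from h import *
snap('wrist','w7.png'); go()
E
```

```text
now [ 488.4 -105.4   55.3] jaw 88.92 w 52.8 F [-0.2 -0.1 -1.9] t 18.6
```

View pics/w7.png

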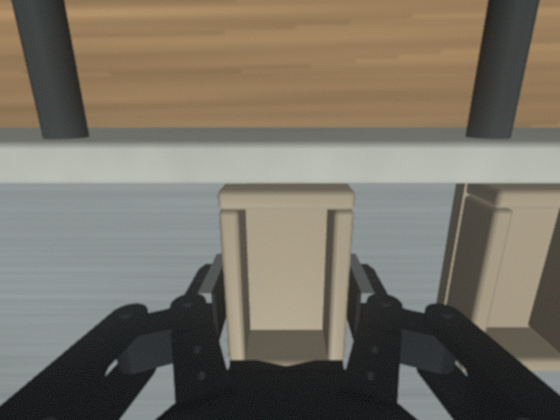

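Held square over the drawer. Lowering the last few mm and releasing.

>>> servo_tool --moves '[[[0,0,0.15,0,0,0,-1],[0,0,0.3,0,0,0,-1],[0,0,0.35,0,0,0,-1],[0,0,0.35,0,0,0,0.6],[0,0,0.3,0,0,0,0.6],[0,0,0.3,0,0,0,0.6],[0,0,-2,0,0,0,0.6],[0,0,-6,0,0,0,0.6],[0,0,-11,0,0,0,0.6],[0,0,-16,0,0,0,0.6],[0,6,-21,0,0,0,0.6],[0,12,-25,0,0,0,0.6],[0,18,-25,0,0,0,0.6],[0,19,-25,0,0,0,0.6]]]'

```text
time: 20.35
eef_pos: [491.4, 88.2, 306.2]
eef_rot: [[-1.0, 0.015, 0.002], [0.015, 1.0, 0.002], [-0.002, 0.002, -1.0]]
force: [0.3, -0.1, -0.1]
width: 68.2
```

```bash
python3 - <<'E'
from h import *
s,P=dishes('w8.png',region=(350,660,-330,420),z0=15,z1=80); R=Rt(97.1); go(([549.5,363.4,110],R),([549.5,363.4,26],R))
E
```

```text
dish [97, 136, 56, 75] 2744 c [ 489.1 -103.6] size [53.7 89. ] long axis deg -1.2 ztop 63.6
dish [192, 136, 49, 75] 3012 c [490.8   6.7] size [53.4 89.4] long axis deg -1.0 ztop 63.5
dish [469, 175, 45, 68] 1078 c [549.3 363.3] size [89.7 54.7] long axis deg 7.0 ztop 37.5
now [491.2  91.2 306. ] jaw 89.33 w 68.0 F [-1.   3.3 -0.4] t 20.4
[-5.47, 27.25, 19.66] [0.002, 0.002, -0.136] rows>= 6
[-5.46, 27.23, 28.06] [0.002, 0.002, -0.136] rows>= 7
```

View pics/w8.png

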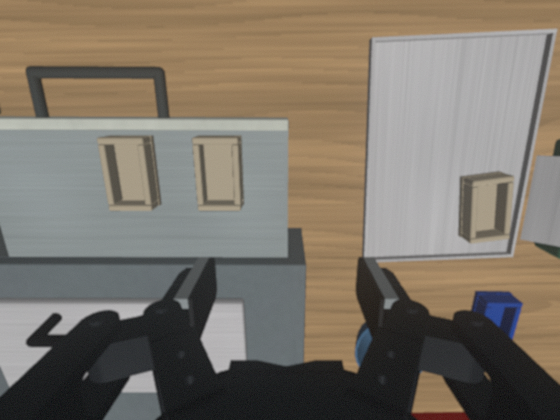

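>>> servo_tool --moves '[[[-1,5,2,0,0,-0.03,0.6],[-2,10,5,0,0,-0.06,0.6],[-3,15,8,0,0,-0.09,0.6],[-4,20,12,0.002,0.002,-0.12,0.6],[-5,25,15,0.002,0.002,-0.136,0.6],[-5.46,27.2,18,0.002,0.002,-0.136,0.6],[-5.46,27.2,21,0.002,0.002,-0.136,0.6],[-5.46,27.2,24,0.002,0.002,-0.136,0.6],[-5.46,27.2,24,0.002,0.002,-0.136,0.6]]]'

```text
time: 21.52
eef_pos: [548.1, 361.8, 64.1]
eef_rot: [[-0.992, -0.124, -0.003], [-0.124, 0.992, -0.004], [0.004, -0.003, -1.0]]
force: [-0.1, -0.3, 0.3]
width: 68.5
```

```bash
python3 - <<'E'
from h import *
snap('wrist','w9.png')
R=Rt(97.1); go(([549.5,363.4,26],R))
E
```

```text
now [549.2 362.3  66.1] jaw 97.1 w 68.3 F [ 0.1 -0.7  0.3] t 21.57
[-0.05, 0.11, 4.01] [-0.002, -0.001, 0.0] rows>= 1
```

View pics/w9.png

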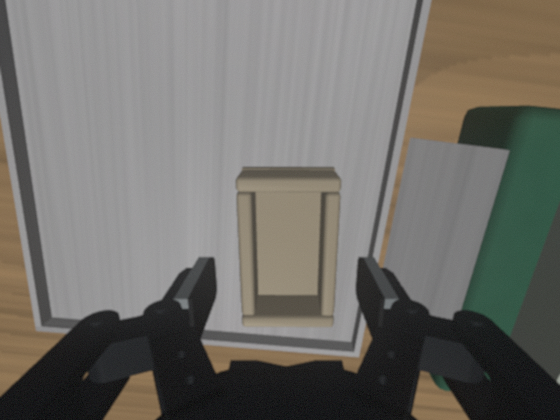

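>>> servo_tool --moves '[[[0,0.1,1.3,-0.002,0,0,0.5],[0,0.1,2.6,-0.002,0,0,0.5],[0,0.1,4,-0.002,0,0,0.5],[0,0.1,4,-0.002,0,0,0.5],[0,0.1,4,-0.002,0,0,-1],[0,0.1,4,-0.002,0,0,-1],[0,0.1,4,-0.002,0,0,-1],[0,0.1,4,-0.002,0,0,-1],[0,0.1,1,-0.002,0,0,-1],[0,0.1,-4,-0.002,0,0,-1],[0,0.1,-9,-0.002,0,0,-1],[0,0.1,-11,-0.002,0,0,-1],[0,0.1,-11,-0.002,0,0,-1]]]'

```text
time: 23.2
eef_pos: [549.6, 363.9, 176.9]
eef_rot: [[-0.992, -0.124, -0.0], [-0.124, 0.992, 0.002], [-0.0, 0.002, -1.0]]
force: [-0.4, -0.3, -2.0]
width: 53.0
```

```bash
python3 - <<'E'
from h import *
snap('wrist','w10.png')
R=Rt(88.9)
go(([460,130,200],R),([487,-214,190],R),([487,-214,55],R))
E
```

```text
now [548.8 363.5 175.2] jaw 97.12 w 53.2 F [ 0.2 -0.4 -1.6] t 23.25
[11.71, -22.07, -2.47] [0.0, -0.002, 0.143] rows>= 5
[13.29, -56.54, -1.48] [0.0, -0.002, 0.143] rows>= 10
[13.26, -56.55, 12.02] [0.0, -0.002, 0.143] rows>= 10
```

View pics/w10.png

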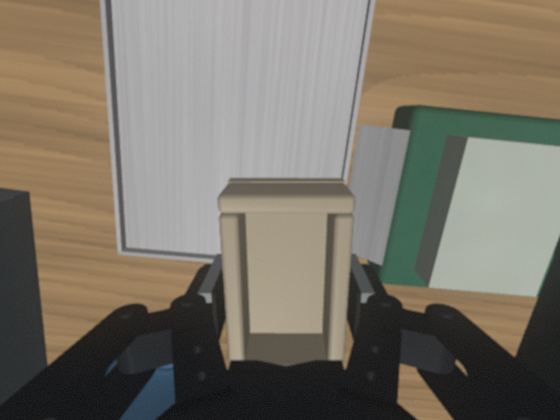

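>>> servo_tool --moves '[[[2.3,-4.5,-1,0,0,0.03,-1],[4.7,-9,-2,0,0,0.06,-1],[7,-13.5,-2.4,0,0,0.09,-1],[9.4,-18,-2.4,0,0,0.12,-1],[11.7,-22,-2.4,0,0,0.143,-1],[12,-27,-2.4,0,0,0.143,-1],[12.2,-32,-2.4,0,0,0.143,-1],[12.4,-37,-2.2,0,0,0.143,-1],[12.7,-42,-2,0,0,0.143,-1],[12.9,-47,-2,0,0,0.143,-1],[13.1,-52,-1.6,0,0,0.143,-1],[13.3,-56.5,-1.4,0,0,0.143,-1],[13.3,-56.5,1.5,0,0,0.143,-1],[13.3,-56.5,5,0,0,0.143,-1],[13.3,-56.5,8.5,0,0,0.143,-1],[13.3,-56.5,11,0,0,0.143,-1],[13.3,-56.5,12,0,0,0.143,-1],[13.3,-56.5,12,0,0,0.143,-1]]]'

```text
time: 25.5
eef_pos: [485.9, -213.7, 54.5]
eef_rot: [[-1.0, 0.019, -0.004], [0.019, 1.0, -0.0], [0.004, -0.0, -1.0]]
force: [0.2, -0.6, -1.4]
width: 52.9
```

```bash
python3 - <<'E'
from h import *
snap('wrist','w11.png'); go()
E
```

```text
now [ 486.4 -213.8   55.3] jaw 88.91 w 53.1 F [-0.7 -0.2 -1. ] t 25.55
```

View pics/w11.png

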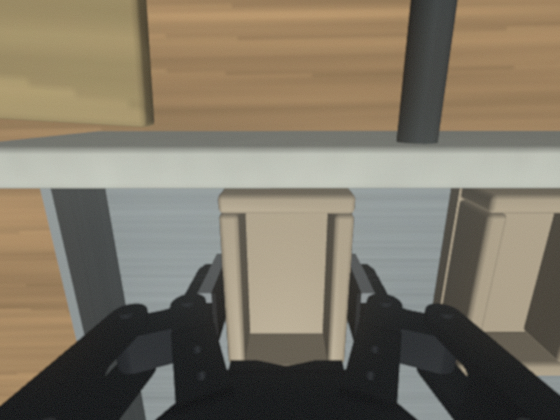

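>>> servo_tool --moves '[[[0,0,0.15,0,0,0,-1],[0,0,0.3,0,0,0,-1],[0,0,0.35,0,0,0,-1],[0,0,0.35,0,0,0,0.6],[0,0,0.3,0,0,0,0.6],[0,0,0.3,0,0,0,0.6],[0,0,-2,0,0,0,0.6],[0,0,-6,0,0,0,0.6],[0,0,-11,0,0,0,0.6],[0,0,-16,0,0,0,0.6],[-0.5,6,-21,0,0,0,0.6],[-0.5,12,-25,0,0,0,0.6],[-0.5,18,-25,0,0,0,0.6],[-0.5,22,-25,0,0,0,0.6],[-0.5,22,-25,0,0,0,0.6]]]'

```text
time: 27.42
eef_pos: [496.0, 11.6, 305.3]
eef_rot: [[-1.0, 0.01, -0.002], [0.01, 1.0, 0.0], [0.002, 0.0, -1.0]]
force: [0.4, 0.0, -0.3]
width: 68.2
```

```bash
python3 - <<'E'
from h import *
s,P=dishes('w12.png',region=(350,660,-330,420),z0=15,z1=80); snap('scene','s1.png')
R=Rt(-1.1); go(([350,-107,200],R))
E
```

```text
dish [2, 52, 51, 59] 1879 c [ 383.8 -304.9] size [50.7 67. ] long axis deg -0.6 ztop 17.3
dish [69, 131, 57, 76] 2716 c [ 487.3 -211.9] size [53.6 89.1] long axis deg -1.0 ztop 63.6
dish [163, 132, 51, 75] 2993 c [ 489.2 -103.9] size [53.3 88.6] long axis deg -1.2 ztop 63.5
dish [258, 132, 46, 76] 3224 c [491.1   6.5] size [53.1 88.8] long axis deg -0.8 ztop 63.3
now [496.2   6.2 305.1] jaw 88.97 w 68.3 F [-1.2 -1.   0.3] t 27.52
[14.38, -11.57, 10.56] [-0.003, -0.002, 1.572] rows>= 9
```

View pics/w12.png

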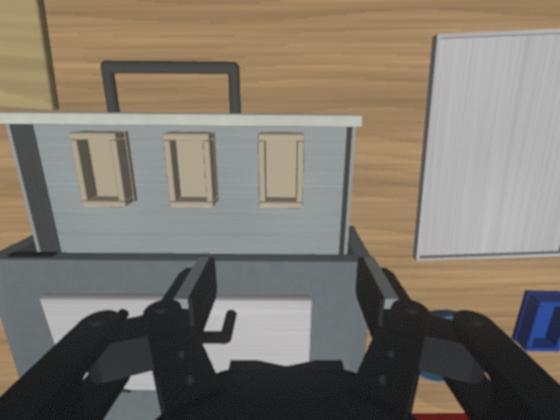

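View pics/s1.png

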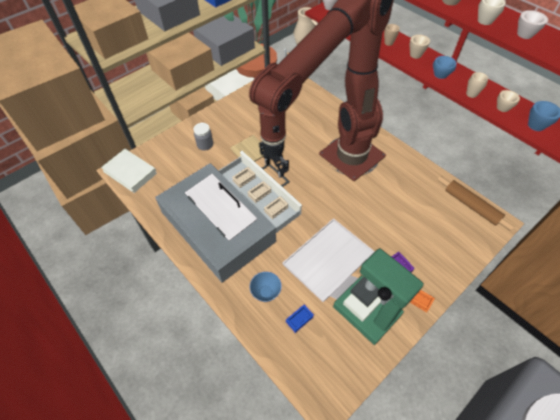

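All three dishes stand flat in the drawer at (487,-212), (489,-104) and (491,7), and the tray is empty. Regripping the handle to push the drawer shut.

```bash
python3 - <<'E'
from h import *
R=Rt(-1.1); go(([375,-132,190],R),([375,-132,81],R))
E
```

```text
now [496.2   6.2 305.1] jaw 88.97 w 68.3 F [-1.2 -1.   0.3] t 27.52
[11.83, -14.03, 11.55] [-0.003, -0.002, 1.572] rows>= 9
[11.8, -14.02, 22.45] [-0.003, -0.002, 1.572] rows>= 9
```

>>> servo_tool --moves '[[[1,-1,1,0,0,0.18,0],[2,-2.5,2,0,0,0.36,0],[3.5,-4,3,0,0,0.54,0],[5,-6,4.5,0,0,0.72,0],[6.5,-8,6,0,0,0.9,0],[8,-10,7.5,0,0,1.08,0],[9.5,-12,9,0,0,1.26,0],[11,-13,10,0,0,1.44,0],[11.8,-14,11.5,-0.002,0,1.572,0],[11.8,-14,11.5,-0.002,0,1.572,0],[11.8,-14,11.5,-0.002,0,1.572,0]]]'

```text
time: 28.9
eef_pos: [375.6, -132.2, 190.9]
eef_rot: [[0.018, 1.0, -0.001], [1.0, -0.018, 0.001], [0.001, -0.001, -1.0]]
force: [0.0, 1.1, -0.0]
width: 42.7
```

```bash
python3 - <<'E'
from h import *
s=snap('wrist','w13.png'); P=cloud(s);px=s['pixels'].astype(int)
x,y,z=[P[...,i] for i in range(3)]
m=(px.max(-1)<90)&(z>78)&(z<100)&(x>340)&(x<400)&(y>-165)&(y<-50)
q=P[m]; print(m.sum(),np.median(q,0) if m.sum() else '')
R=Rt(-1.1); go(([375,-132,81],R))
E
```

```text
2086 [ 376.90741364 -101.27288779   87.81520127]
now [ 375.8 -131.9  191. ] jaw -1.0 w 42.9 F [-0.9  0.7  1. ] t 28.95
[-0.02, -0.08, 11.0] [-0.001, -0.001, 0.002] rows>= 2
```

View pics/w13.png

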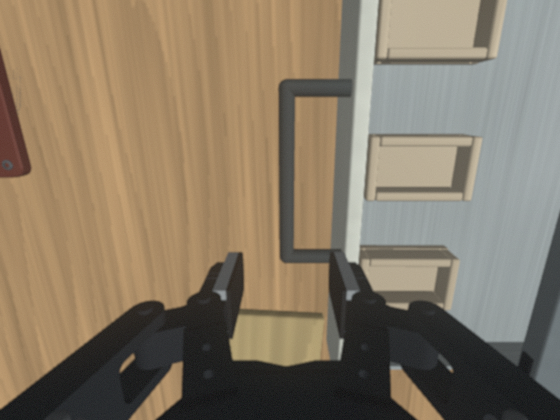

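>>> servo_tool --moves '[[[0,0.05,3,0,0,0,0],[0,0.05,6,0,0,0,0],[0,0.05,9,0,0,0,0],[0,0.05,11,0,0,0,0],[0,0.05,11,0,0,0,0],[0,0.05,11,0,0,0,-1],[0,0.05,11,0,0,0,-1],[0,0.05,11,0,0,0,-1],[0,0.05,11,0,0,0,-1],[0,0.05,11,0,0,0,-1]]]'

```text
time: 30.2
eef_pos: [377.1, -131.8, 82.0]
eef_rot: [[0.017, 1.0, 0.001], [1.0, -0.017, 0.001], [0.001, 0.001, -1.0]]
force: [-1.8, 2.0, 7.3]
width: 10.0
```

>>> servo_tool --moves '[[[0,0.7,0,0,0,0,-1],[0,1.7,0,0,0,0,-1],[0,3,0,0,0,0,-1],[0,4.3,0,0,0,0,-1],[0,5.6,0,0,0,0,-1],[0,6.9,0,0,0,0,-1],[0,8.2,0,0,0,0,-1],[0,9.5,0,0,0,0,-1],[0,10.8,0,0,0,0,-1],[0,12,0,0,0,0,-1],[0,13,0,0,0,0,-1],[0,13.8,0,0,0,0,-1],[0,14.4,0,0,0,0,-1],[0,14.6,0,0,0,0,-1]]]'

```text
time: 31.95
eef_pos: [523.4, -134.5, 82.2]
eef_rot: [[0.017, 1.0, 0.001], [1.0, -0.017, 0.001], [0.001, 0.001, -1.0]]
force: [-2.9, -1.8, 0.6]
width: 9.8
```

```bash
python3 - <<'E'
from h import *
go()
E
```

```text
now [ 523.4 -134.5   82.2] jaw -0.99 w 9.8 F [-2.9 -1.8  0.6] t 31.95
```

>>> servo_tool --moves '[[[0,0.1,0,0,0,0,-1],[0,0.2,0,0,0,0,-1],[0,0.3,0,0,0,0,-1],[0,0.3,0,0,0,0,-1]]]'

```text
time: 32.45
eef_pos: [526.4, -134.5, 82.2]
eef_rot: [[0.017, 1.0, 0.001], [1.0, -0.017, 0.001], [0.001, 0.001, -1.0]]
force: [-2.0, -2.4, -1.6]
width: 9.6
```

>>> servo_tool --moves '[[[0,0.1,0,0,0,0,-1],[0,0.2,0,0,0,0,-1],[0,0.3,0,0,0,0,-1],[0,0.3,0,0,0,0,-1]]]'

```text
time: 32.95
eef_pos: [529.6, -134.6, 82.2]
eef_rot: [[0.017, 1.0, 0.001], [1.0, -0.017, 0.001], [0.001, 0.001, -1.0]]
force: [-1.7, -2.4, -0.6]
width: 9.8
```

>>> servo_tool --moves '[[[0,0.2,0,0,0,0,-1],[0,0.4,0,0,0,0,-1],[0,0.6,0,0,0,0,-1],[0,0.6,0,0,0,0,-1]]]'

```text
time: 33.45
eef_pos: [533.4, -134.7, 82.1]
eef_rot: [[0.018, 1.0, -0.003], [1.0, -0.018, 0.003], [0.003, -0.004, -1.0]]
force: [-14.7, -0.2, 13.7]
width: 9.9
```

Stop reached (15 N). Release, lift and check.

>>> servo_tool --moves '[[[0,0.1,0,0,0,0,-1],[0,0.1,0,0,0,0,-0.5],[0,0,0,0,0,0,-0.2],[0,0,0,0,0,0,-0.2],[0,0,0,0,0,0,-0.2],[0,0,-3,0,0,0,-0.2],[0,0,-8,0,0,0,-0.2],[0,-2,-13,0,0,0,-0.2],[0,-5,-18,0,0,0,-0.2],[0,-6,-18,0,0,0,-0.2],[0,-6,-18,0,0,0,-0.2]]]'

```text
time: 34.83
eef_pos: [474.6, -133.1, 263.1]
eef_rot: [[0.016, 1.0, -0.0], [1.0, -0.016, 0.006], [0.006, -0.0, -1.0]]
force: [-0.5, -0.5, -0.1]
width: 34.3
```

```bash
python3 - <<'E'
from h import *
s=snap('wrist','w14.png'); P=cloud(s); px=s['pixels'].astype(int); np.savez('/tmp/w14.npz',P=P,px=px)
x,y,z=[P[...,i] for i in range(3)]
r,c=np.mgrid[:420,:560]
for nm,m in (('bar',(px.max(-1)<90)&(z>78)&(z<100)&(x>500)&(x<560)&(y>-165)&(y<-50)),
 ('panel',(px.min(-1)>150)&(r<300)&(z>80)&(z<105)&(x>540)&(x<600)),
 ('lidbar',(px.max(-1)<60)&(r<300)&(z>160)&(z<195)&(x>600)&(x<660)&(y<-40)&(y>-175)),
 ('cabtop',(z>108)&(z<124)&(x>560)&(x<900)&(r<300))):
    q=P[m]
    if len(q)>9: R=cv2.minAreaRect(q[:,:2].astype(np.float32)); print(nm,len(q),np.median(q,0).round(1),np.round(R[0],1),np.round(R[1],1),round(R[2],2),'z',np.percentile(q[:,2],[5,50,95]).round(1),'x',q[:,0].min())
go()
E
```

```text
bar 1166 [ 533.1 -102.3   88. ] [ 533.4 -107.8] [114.3   9.8] 89.17 z [85.8 88.  89.4] x 527.9166972780203
lidbar 284 [632.  -97.3 171. ] [ 633.3 -108.5] [126.5   5.6] 89.04 z [161.7 171.  174.4] x 629.4883978572816
cabtop 15494 [599.2 -81.  115.5] [ 600.3 -108.8] [267.   44.1] 89.03 z [113.5 115.5 116.7] x 576.3170552048052
now [ 474.7 -133.1  262.6] jaw -0.93 w 33.7 F [0.5 0.1 0.4] t 34.88
```

View pics/w14.png

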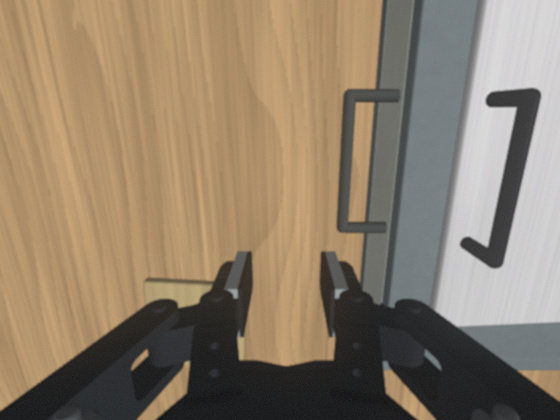

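Drawer closed: the handle bar is at x=533, the panel front at 578 is flush, and no white strip is visible any more. Now I'll fit the lid plane to get its present angle.

```bash
cat > lid.py <<'E'
from h import *
def lidfit(n,thr):
    s=snap(n); P=cloud(s); px=s['pixels'].astype(int); x,y,z=[P[...,i] for i in range(3)]
    m=(px.min(-1)>thr)&(px.max(-1)-px.min(-1)<30)&(z>119)&(z<260)&(x>600)&(x<800)&(y>-262)&(y<38)
    k=np.ones((3,3),np.uint8); m=cv2.erode(m.astype(np.uint8),k)>0
    q=P[m]
    for _ in range(5):
        c=q.mean(0);_,_,V=np.linalg.svd(q-c,full_matrices=False);nrm=V[2]*np.sign(V[2][2]);d=(q-c)@nrm
        q=q[np.abs(d)<max(2,2.5*d.std())]
    print(n,len(q),'c',c.round(1),'angle deg',np.degrees(np.arctan2(np.hypot(nrm[0],nrm[1]),nrm[2])).round(2),'n',nrm.round(4),'xr',np.percentile(q[:,0],[1,99]).round(1),'rms',d.std().round(2))
E
python3 - <<'E'
from lid import *
for n,t in(('scene',130),('side',110),('wrist',120)): lidfit(n,t)
E
```

```text
scene 1728 c [ 690.5 -102.4  131.1] angle deg 3.88 n [ 0.0676 -0.0019  0.9977] xr [625.1 750.4] rms 2.81
side 2434 c [ 687.7 -126.2  131.5] angle deg 3.89 n [ 6.780e-02 -4.000e-04  9.977e-01] xr [618.5 746.6] rms 2.58
wrist 26489 c [ 659.8 -118.5  133. ] angle deg 3.78 n [ 6.600e-02 -3.000e-04  9.978e-01] xr [615.6 728.7] rms 0.64
```

Lid now stands at 3.8°; the hinge works out to x≈750, z 116, which agrees with the bar at (633,-109,169). Moving above the lid handle and gripping it.

```bash
python3 - <<'E'
from h import *
R=Rt(-1.0); go(([633,-112,262],R),([633,-112,168],R))
E
```

```text
now [ 474.3 -133.8  261.9] jaw -1.01 w 34.6 F [ 0.2 -0.3  0.3] t 35.02
[2.46, 15.82, -0.08] [-0.004, -0.001, -0.0] rows>= 3
[2.45, 15.87, 9.32] [-0.004, -0.001, -0.0] rows>= 3
```

>>> servo_tool --moves '[[[0.8,5,0,-0.004,0,0,0],[1.6,10,0,-0.004,0,0,0],[2.4,15,0,-0.004,0,0,0],[2.45,15.8,0,-0.004,0,0,0],[2.45,15.85,2.5,-0.004,0,0,0],[2.45,15.85,5,-0.004,0,0,0],[2.45,15.85,7.5,-0.004,0,0,0],[2.45,15.85,9.2,-0.004,0,0,0],[2.45,15.85,9.2,-0.004,0,0,0]]]'

```text
time: 36.15
eef_pos: [632.1, -112.1, 168.0]
eef_rot: [[0.018, 1.0, -0.003], [1.0, -0.018, 0.001], [0.001, -0.003, -1.0]]
force: [-0.1, 0.3, 0.6]
width: 43.3
```

>>> servo_tool --moves '[[[0,0,0,0,0,0,-1],[0,0,0,0,0,0,-1],[0,0,0,0,0,0,-1],[0,0,0,0,0,0,-1],[0,0,0,0,0,0,-1]]]'

```text
time: 36.78
eef_pos: [636.6, -112.4, 169.3]
eef_rot: [[0.017, 1.0, 0.007], [1.0, -0.017, -0.002], [-0.002, 0.007, -1.0]]
force: [22.0, -5.0, -14.9]
width: 9.7
```

```bash
python3 - <<'E'
from h import *
snap('wrist','w15.png')
s=telemetry.state();p0=s['eef_pos'];R0=s['eef_rot']
t0=np.radians(3.8)
f=lambda t:np.array([-120*np.cos(t)+45*np.sin(t),120*np.sin(t)+45*np.cos(t)])
ex=np.array([np.cos(np.radians(-1.1)),np.sin(np.radians(-1.1)),0])
go()
for th in list(range(8,49,4))+[45]:
    t=np.radians(th); d=f(t)-f(t0); dp=ex*d[0]+np.array([0,0,d[1]])
    R=Rt(-1.05)@Ro.from_rotvec([(t-t0)*.45,0,0]).as_matrix()
    # keep the bar at the grasp point: 2 mm behind TCP
    pos=p0+dp
    print(th,(R0.T@(pos-p0)/10).round(2).tolist(),Ro.from_matrix(R0.T@R).as_rotvec().round(3).tolist())
E
```

```text
now [ 636.6 -112.4  169.3] jaw -0.96 w 9.8 F [ 22.3  -5.2 -15. ] t 36.83
8 [-0.0, 0.42, -0.84] [0.04, 0.002, 0.001]
12 [-0.01, 0.89, -1.6] [0.072, 0.002, 0.001]
16 [-0.01, 1.4, -2.34] [0.103, 0.002, 0.001]
20 [-0.01, 1.96, -3.03] [0.135, 0.002, 0.001]
24 [-0.01, 2.57, -3.69] [0.166, 0.002, 0.001]
28 [-0.02, 3.22, -4.3] [0.197, 0.002, 0.001]
32 [-0.02, 3.92, -4.86] [0.229, 0.002, 0.001]
36 [-0.02, 4.65, -5.37] [0.26, 0.002, 0.001]
40 [-0.02, 5.42, -5.84] [0.292, 0.002, 0.001]
44 [-0.03, 6.22, -6.24] [0.323, 0.002, 0.001]
48 [-0.03, 7.04, -6.59] [0.355, 0.002, 0.001]
45 [-0.03, 6.42, -6.33] [0.331, 0.002, 0.001]
```

View pics/w15.png

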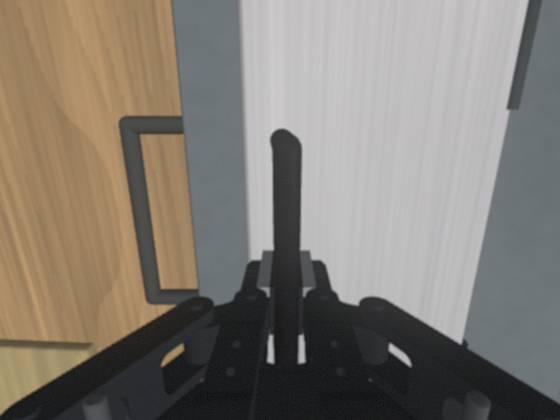

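Bar held. Raise in two stages.

>>> servo_tool --moves '[[[0,0.1,-0.2,0.01,0,0,-1],[0,0.42,-0.84,0.035,0,0,-1],[0,0.9,-1.6,0.07,0,0,-1],[0,1.4,-2.34,0.1,0,0,-1],[0,1.96,-3.03,0.135,0,0,-1],[0,2.57,-3.69,0.165,0,0,-1],[0,2.57,-3.69,0.165,0,0,-1]]]'

```text
time: 37.7
eef_pos: [661.4, -112.8, 206.2]
eef_rot: [[0.017, 0.987, -0.16], [1.0, -0.017, 0.001], [-0.002, -0.16, -0.987]]
force: [-4.7, 1.4, -3.0]
width: 10.2
```

```bash
python3 - <<'E'
from lid import *
go(); print(telemetry.state()['q'].round(2))
for n,t in(('side',110),): lidfit(n,t)
snap('side','sd1.png')
E
```

```text
now [ 661.4 -112.8  206.2] jaw -1.0 w 10.2 F [-4.7  1.4 -3. ] t 37.7
[-0.5   0.69  0.98  1.34 -0.49  1.54  0.44]
side 1425 c [ 691.6 -169.1  153.7] angle deg 23.52 n [ 0.3991 -0.0068  0.9169] xr [630.3 749.2] rms 2.02
```

View pics/sd1.png

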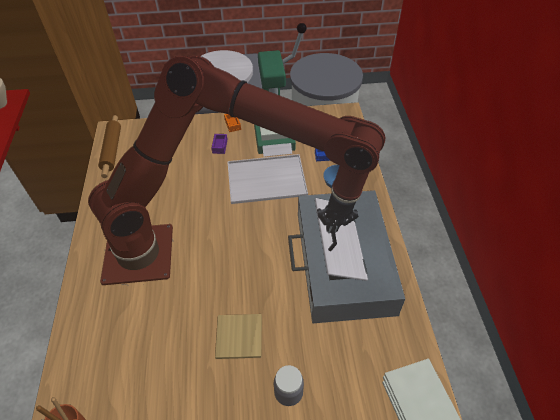

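The lid is at 23.5°, matching the model. Continuing to 45°.

```bash
python3 - <<'E'
from h import *
s=telemetry.state();p0=s['eef_pos'];R0=s['eef_rot']
f=lambda t:np.array([-120*np.cos(t)+45*np.sin(t),120*np.sin(t)+45*np.cos(t)])
h=np.array([p0[0],p0[2]])
t0=np.radians(23.6); ex=np.array([np.cos(np.radians(-1.1)),np.sin(np.radians(-1.1)),0])
print('hinge est',h-f(t0))
for th in (27,31,35,39,42,45):
    t=np.radians(th); d=f(t)-f(t0); dp=ex*d[0]+np.array([0,0,d[1]])
    R=R0@Ro.from_rotvec([(t-t0)*.45,0,0]).as_matrix()
    print(th,(R0.T@dp/10).round(2).tolist(),((t-t0)*.45).round(3))
E
```

```text
hinge est [753.39045465 116.93691349]
27 [-0.0, 0.46, -0.61] 0.027
31 [-0.0, 1.04, -1.29] 0.058
35 [-0.01, 1.66, -1.93] 0.09
39 [-0.01, 2.33, -2.52] 0.121
42 [-0.01, 2.86, -2.94] 0.145
45 [-0.01, 3.41, -3.32] 0.168
```

>>> servo_tool --moves '[[[0,0.46,-0.61,0.027,0,0,-1],[0,1.04,-1.29,0.058,0,0,-1],[0,1.66,-1.93,0.09,0,0,-1],[0,2.33,-2.52,0.12,0,0,-1],[0,2.86,-2.94,0.145,0,0,-1],[0,3.41,-3.32,0.168,0,0,-1],[0,3.41,-3.32,0.168,0,0,-1],[0,3.41,-3.32,0.168,0,0,-1]]]'

```text
time: 38.8
eef_pos: [699.6, -113.6, 234.4]
eef_rot: [[0.018, 0.947, -0.322], [1.0, -0.017, 0.004], [-0.002, -0.322, -0.947]]
force: [-7.9, 0.8, 0.4]
width: 9.6
```

```bash
python3 - <<'E'
from lid import *
go()
for n,t in(('side',110),('side',100),('wrist',100)): lidfit(n,t)
snap('wrist','w16.png')
E
```

```text
now [ 699.6 -113.6  234.4] jaw -1.05 w 9.6 F [-7.9  0.8  0.4] t 38.8
side 1121 c [ 700.  -156.7  181.1] angle deg 43.97 n [ 0.6941 -0.0128  0.7197] xr [656.3 750.9] rms 1.42
side 1114 c [ 699.4 -155.5  181.7] angle deg 44.08 n [ 0.6956 -0.0115  0.7183] xr [656.  751.6] rms 1.42
wrist 51754 c [708.4 -51.  175.9] angle deg 44.08 n [ 0.6955 -0.0116  0.7184] xr [661.6 758.8] rms 0.58
```

View pics/w16.png

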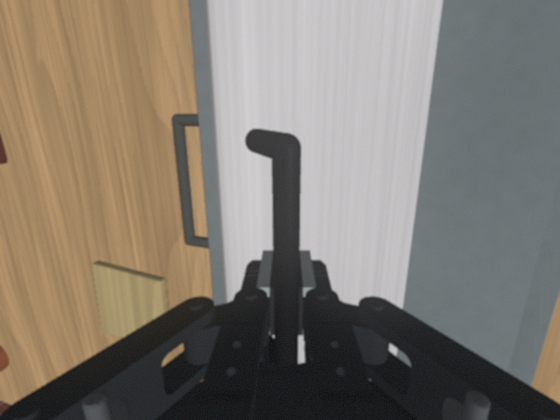

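>>> servo_tool --moves '[[[0,0.13,-0.12,0,0,0,-1],[0,0.27,-0.24,0.008,0,0,-1],[0,0.27,-0.24,0.008,0,0,-1],[0,0.27,-0.24,0.008,0,0,-1]]]'

```text
time: 39.5
eef_pos: [702.3, -113.6, 235.7]
eef_rot: [[0.018, 0.944, -0.33], [1.0, -0.018, 0.005], [-0.002, -0.33, -0.944]]
force: [-6.4, 0.4, -4.4]
width: 10.2
```

```bash
python3 - <<'E'
from lid import *
go()
for n,t in(('side',100),('wrist',100)): lidfit(n,t)
E
```

```text
now [ 702.3 -113.6  235.7] jaw -1.09 w 10.2 F [-6.4  0.4 -4.4] t 39.5
side 1115 c [ 700.2 -157.5  183.6] angle deg 45.44 n [ 0.7124 -0.0118  0.7017] xr [658.8 751.9] rms 1.41
wrist 51071 c [709.5 -51.4 177.3] angle deg 45.4 n [ 0.7119 -0.0121  0.7022] xr [664. 759.] rms 0.57
```

The lid is at 45.4°. Releasing and backing off along the tool axis.

>>> servo_tool --moves '[[[0,0,0,0,0,0,-0.5],[0,0,0,0,0,0,-0.2],[0,0,0,0,0,0,-0.2],[0,0,0,0,0,0,-0.2],[0,0,-2,0,0,0,-0.2],[0,0,-4,0,0,0,-0.2],[0,0,-7,0,0,0,-0.2],[0,0,-10,0,0,0,-0.2],[0,0,-10,0,0,0,-0.2]]]'

```text
time: 40.72
eef_pos: [736.4, -115.0, 332.3]
eef_rot: [[0.018, 0.945, -0.325], [1.0, -0.018, 0.004], [-0.002, -0.325, -0.946]]
force: [-0.6, 0.8, 0.7]
width: 34.0
```

```bash
python3 - <<'E'
from lid import *
go(([560,-112,420],Rt(-1)))
for n,t in(('scene',110),('side',100),('wrist',100)): lidfit(n,t)
E
```

```text
now [ 736.4 -115.   332.3] jaw -1.07 w 34.0 F [-0.6  0.8  0.7] t 40.73
[-0.04, -19.54, -2.56] [-0.331, 0.002, -0.001] rows>= 4
scene 1489 c [715.5 -87.8 172. ] angle deg 45.75 n [ 0.7161 -0.0133  0.6978] xr [666.  757.5] rms 2.45
side 1297 c [ 703.1 -134.5  181.2] angle deg 45.38 n [ 0.7117 -0.0124  0.7024] xr [659.1 752. ] rms 1.36
wrist 34332 c [706.6 -76.3 179.9] angle deg 45.46 n [ 0.7127 -0.0118  0.7014] xr [663.5 758.7] rms 0.62
```

>>> servo_tool --moves '[[[0,0,-4,0,0,0,-0.2],[0,-4,-7,-0.08,0,0,-0.2],[0,-9,-7,-0.16,0,0,-0.2],[0,-14,-5,-0.25,0,0,-0.2],[0,-19,-3.5,-0.33,0,0,-0.2],[0,-19.5,-2.6,-0.33,0,0,-0.2],[0,-19.5,-2.6,-0.33,0,0,-0.2]]]'

```text
time: 41.75
eef_pos: [557.0, -110.7, 418.4]
eef_rot: [[0.019, 1.0, -0.009], [1.0, -0.019, 0.001], [0.001, -0.009, -1.0]]
force: [1.0, 0.5, 0.7]
width: 34.1
```

```bash
python3 - <<'E'
from lid import *
go()
for n,t in(('scene',110),('side',100),('wrist',100)): lidfit(n,t)
s=snap('wrist','w17.png'); snap('side','sd2.png');snap('scene','s2.png')
P=cloud(s);px=s['pixels'].astype(int);x,y,z=[P[...,i] for i in range(3)]
m=(px.max(-1)<90)&(z>78)&(z<100)&(x>500)&(x<560)&(y>-165)&(y<-50); print('drawer bar',m.sum(),np.median(P[m],0))
E
```

```text
now [ 557.  -110.7  418.4] jaw -1.07 w 34.1 F [1.  0.5 0.7] t 41.75
scene 1651 c [ 713.7 -101.1  173.4] angle deg 45.41 n [ 0.712  -0.0113  0.7021] xr [665.7 757.4] rms 2.43
side 1282 c [ 703.3 -136.5  180.9] angle deg 45.36 n [ 0.7115 -0.0114  0.7026] xr [658.9 752.3] rms 1.43
wrist 9933 c [697.2 -85.3 189.1] angle deg 45.34 n [ 0.7112 -0.0118  0.7029] xr [661.4 755. ] rms 0.45
drawer bar 297 [ 533.48046863 -104.76416573   88.33483202]
```

View pics/w17.png

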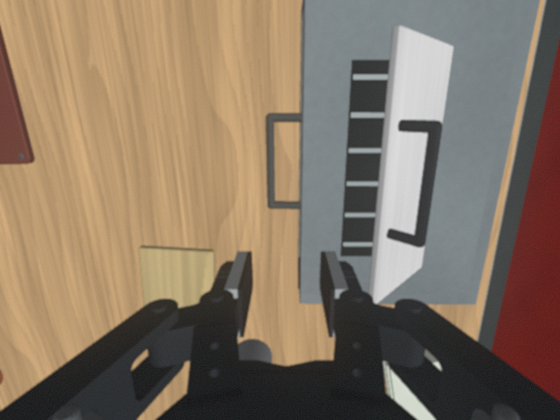

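View pics/sd2.png

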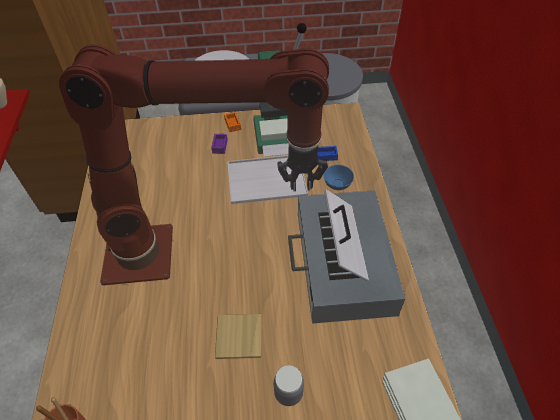

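View pics/s2.png

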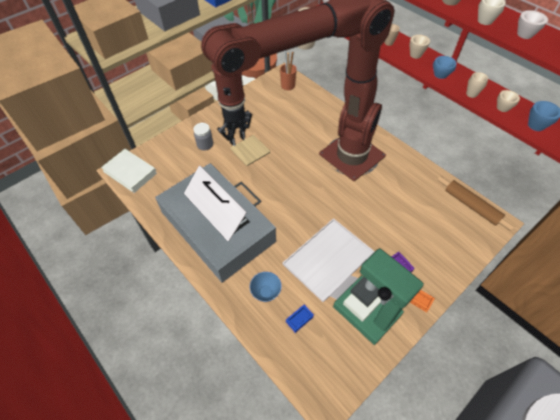

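The pictures show the lid at 45.4°, the drawer shut with its bar at x=533, an empty tray, and the bowl, jar and board where they were.

```bash
python3 -c "
from cell import robot
print(robot.hand_in())"
```

```text
the job is handed in; nothing more can be done
None
```

The job is done and handed in at about 42 s: all the dishes are in the drawer, the drawer is shut, and the vent lid stands at about 45.4°.

- **Dishes:** Only three dishes were in the tray. I placed each flat on the drawer floor, with tops measured at about 63.5 mm against the expected 62 mm. I could not see the dishes after closing the drawer.
- **Drawer:** It was already about 8 mm open at the start. I pushed it in until it met its stop at about 15 N. The handle bar then read x = 533, which puts the panel flush with the cabinet front, and it had not moved at the last check.
- **Lid:** It started about 3.8° open and was raised only after the drawer was shut. After release the three cameras read 45.41°, 45.36° and 45.34°, so about 0.4° over the 45° asked.
- **Everything else:** The last pictures show the tray empty, and the bowl, jar, board and look-alikes where they were. The arm is clear of everything. I noticed no slipped grip and no knocked dish, and no check failed.

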